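# Hang the wooden cover on the slanted peg and press it home

## Task

Pick up the round wooden cover by its bar handle and hang it on the stand's slanted peg, sliding the hole in its ear down along the peg onto the loose collar. Then press the collar fully home with the cover, bedding it with a steady push of about 10 newtons and never pressing on the stand with more than 20, so that the brass keeper near the peg's tip stands up; let go and leave the cover hanging there. Leave the other things on the ledge where they are.

Things in the scene. Friction and masses are not known exactly. Their poses are not given: they have to be found in the camera images.
- cover: Round wooden cover lying flat, loose, 100 to 200 g. Disc 104 mm across, 10 mm thick; on its centre a solid bar handle 44 mm long (x), 22 mm wide (y), from 10 to 40 mm above the underside. A ring-shaped ear, 34 mm across and 10 mm thick, level with the disc, sticks out along +x, with a through hole along z. Origin: centre of the disc's underside; z up.
- hole (a point): Centre of the 17 mm through hole in the cover's ear, at half thickness: 65 mm from the disc's centre (65, 0, 5 mm in the cover's frame). Axes as the cover's.
- stand: Fixed dark steel stand: foot plate 140 x 160 x 12 mm, its centre 30 mm along +x from the post; post 20 mm thick up to 194 mm. Origin: on the ledge under the post's axis. The peg leans from the post's top towards the stand's -x side.
- peg: Fixed straight steel peg, 12 mm in diameter, round-ended, 100 mm long. Origin: its root, in the ball on the post's top, 180 mm above the ledge. z runs along the peg from root to tip, 60 degrees above level; x is square to it, pointing up and to the post's far side; y is level. A dark clamp and, above it, a bright collar sit round it.
- tip (a point): Rounded free end of the peg, 100 mm from its root; axes as the peg's. Just short of it a brass keeper finger 17 mm long lies along the upper side (+x) of the peg, 0.5 mm proud of it, hinged to a thin rod from the clamp 24 mm above the untouched collar's upper face; it stands up when the collar is pressed home.
- collar (a joint): Push of the collar (27 mm across, 8 mm thick) towards the root, m: 0 untouched, 0.010 home on the clamp, a hard stop. It slides stiffly at about 4 N and stays where left; the clamp holds to 25 N. The clamp is set anywhere: the untouched collar's upper face is 41 to 59 mm from the root, not measured, to be felt for. The keeper rises with it, 1.2 rad when home.
- pitcher: Bystander: empty white ceramic pitcher, 116 mm across, 170 mm high; origin under its centre.
- molcajete: Bystander: grey basalt three-legged mortar bowl, 190 mm across, 110 mm high; origin under its centre.
- tejolote: Bystander: stone pestle standing upright, 60 mm across, 90 mm high; origin under its centre.
- silicone_lid: Bystander: flat yellow silicone lid, 100 mm across, 21 mm high at its little knob; origin under its centre.
- reamer: Bystander: wooden citrus reamer lying down, 146 mm long, 42 mm thick; origin under its middle.
- mug: Bystander: blue ceramic mug, 80 mm across, 90 mm high, handle along +y; origin under its centre.
Not all that is in view belongs to the job. What is shaped like the cover but red or turquoise is not meant.

How it is judged:
On the way, in this order (a step that is already met when the one before it is completed fails the run):
1. the cover's hole is threaded on the peg, the collar not yet pushed home (x of hole in the frame of peg between -0.006 and 0.006 m and y of hole in the frame of peg between -0.006 and 0.006 m and z of hole in the frame of peg between 0.03 and 0.095 m and value of joint collar below 0.006 m), for 0.1 s.
2. the cover has pushed the collar home and beds it with more than 7 N (value of joint collar above 0.0085 m and contact force between cover and stand above 7 N and z of hole in the frame of peg below 0.065 m), for 0.25 s.
At the end, for the whole second after the job is handed in: The cover hangs at rest on the peg (hole centre within 8 mm of the peg's axis and 25 to 75 mm from its root), the collar is pushed home (at least 8.5 of its 10 mm), so that the keeper stands up (value of joint collar above 0.0085 m and x of hole in the frame of peg between -0.008 and 0.008 m and y of hole in the frame of peg between -0.008 and 0.008 m and z of hole in the frame of peg between 0.025 and 0.075 m and height (world z) of cover above 0.06 m and linear speed of cover below 0.03 m/s); the robot touches nothing.
It fails at once if the cover presses on the stand with more than 20 N (contact force between cover and stand above 20 N).
It fails at once if the robot itself presses on the stand with more than 20 N (contact force between any of the arm, the fingers and stand above 20 N).
It fails at once if a bystander is shifted by more than 30 mm (distance of any of pitcher, molcajete, tejolote, silicone_lid, reamer, mug from where it was at the start of the episode above 0.03 m).
It also fails if it takes over 64 s, if anything falls off the work surface, if the arm or the gripper's body presses on something with over 40 N, if the wrist force passes 120 N, or if a joint passes its speed limit or range.

## Robot

A 6-joint arm with a two-finger parallel gripper is mounted at the origin on the work surface. World frame = base frame: x ahead of the robot, y to its left, z up, the work surface at z = 0. Lengths are in m, angles in rad, forces in N, time in s.
With the tool pointing down it reaches from about 0.3 to 0.875 m from the base axis. Payload 4.2 kg.
Tool frame: the origin (TCP) lies midway between the tips of the shut fingers; the grasp point (between the pads) lies 19 mm behind it; z points along the fingers, y is the line along which they close (so a half turn about z gives the same grasp; the last joint's range is limited). The gripper opens to 85 mm and grips with 20 to 120 N. Pads are 22 mm wide; open, the fingers measure 114 mm over their backs; the gripper's body (76 mm by 85 mm) begins 54 mm behind the grasp point. The pads swing forward as they close: fully open they stand 13 mm farther back than shut.
Start: joints at [1.224, 0.32, 1.565, -0, 1.257, -0.02], TCP at [0.185, 0.545, 0.231] pointing down, gripper open.
Joint ranges: [-3.11, 3.11], [-0.84, 2.01], [0.21, 2.61], [-1.34, 4.49], [0.05, 2.63], [-2.56, 2.56]. Speed limits (rad/s): [2.57, 2.57, 3.14, 3.14, 3.14, 3.14].

## Interface

Orientations are given as a unit quaternion [x, y, z, w].
In Python, from cell import bot gives the robot as it stands.
- The arm moves only by the tool step_arm, never from a script. Its argument "series" is a list of rows, each a list of 5 numbers: the shift along the tool's x, y, z in units of 0.1 m (1.0 is 0.1 m), then the turn about the tool's z in units of 180 degrees (1.0 is 180 degrees), then the gripper's target within -1 to 1 (shut at 1, half-way at 0, fully open at -1). In form: [[x, y, z, spin, claw], ...]. A call has exactly 8 rows; each row shifts and turns the commanded pose from where the row before left it, along the tool's axes as they then stand; what a row does not reach is not made up. A row lasts 1/10 s, in which the tool goes at most 50 mm and 8.59 degrees, less where a joint would pass 70% of its speed; a pose out of reach is approached as far as the arm can. A call with a number of a shift or a turn outside -1 to 1 is refused whole. A call with a gripper value outside its range is refused whole. The fingers move at their own pace and stop on an object; the grip force is fixed at half the most. Time passes only in rows, so rows that do not move let the fingers close, or fill a call up. It gives the time, the measured TCP pose, the force, the opening and the grip force at its end, in the units of the state.
- bot.read_state(): the state, without advancing time (a new reading comes with each control period).
- bot.read_camera(name): name is "scene" or "side" or "wrist"; returns a dict with "color" (384x512x3 uint8, red, green, blue), "camera_matrix" (3x3 intrinsics, pixels), "eye" and "attitude" of the camera in the world; the wrist camera has in their place "hand_eye" (4x4, takes a point from camera to tool coordinates, whose origin is the TCP and whose axes are the flange's). Camera axes: x right, y up, looking along -z (the intrinsics and any distortion apply to the point x, -y, -z); pixel columns grow to the right and rows downward; lengths in m; the calibration is good to about 2 mm. A picture is of the moment at which its call begins: read the wrist's pose just before it. There is no depth.
- bot.job_done(): hands the job in; it is judged then, once.
Trained networks look in a picture, given as the dict that the camera call returned (one of the last four; its "shot" number tells which), for a name from the list of things; names that differ only in an ending like _2 or _b are one class to them, and where a whole thing is asked for, a point or a joint stands for the part that bears it (a point fixed in the world has none). Each returns a list of dicts, best first, with "score" (0 to 1); they miss things now and then, are a little off and sometimes report something else, mostly with a low value. They report only what shows in the picture. A call takes as long as a camera call. They do not tell look-alikes from the thing itself.
- bot.search_frame(picture, label): "at" ([column, row] as shares, 0 to 1, of the picture: columns of its width, rows of its height, amid what is visible of it).
- bot.outline_of(picture, label): "region" (384x512 bool, what is visible of it) and "at" ([column, row] as shares, 0 to 1, of the picture: columns of its width, rows of its height, amid what is visible of it).
- bot.pinpoint(picture, label): "at" ([column, row] as shares, 0 to 1, of the picture: columns of its width, rows of its height: a listed point, or the origin of a listed thing).
The state is a dict: "time_s": time; "q": joint angles; "joint_velocities": joint speeds; "effort": joint torques, N m; "eef_pos": TCP position; "orientation": TCP orientation; "wrist_force": force on the tool from outside, world axes, zero at the start; "ft_torque": the same for the moment, N m; "grip_width": finger opening in m; "grip_force": force on a finger pad.
Only numpy, scipy, OpenCV 4.12 (cv2) and the standard library are available. Lean on these libraries where they do the work, as an engineer would, in place of code of your own. Each camera call takes 0.05 s, during which the arm holds its last target. There are 200 camera calls.

## Working session

There is one attempt and no reset: what is moved stays moved. The work goes in short steps, Python scripts to look and compute and a tool call to move; the robot and the scene stay as the last step left them, time stands still between calls to the robot, and variables do not carry over. Pictures are saved under pics/ and viewed, at most 10 in all, crops included, and the job is handed in when it is done.

Besides the shell and the picture viewer there is one more tool, called after "Call:" as name([rows], argument=value, ...), one row to a line, values as JSON. step_arm: Moves the arm, as the interface text tells. Shifts and turns lie within -1 to 1; 1 stands for 0.1 m of shift or 180 degrees of turn. Its arguments: {"type":"object","properties":{"series":{"type":"array","items":{"type":"array","items":{"type":"number"}}}},"required":["series"]}

```bash
mkdir -p pics; cat > h.py <<'E'
import numpy as np, cv2
from scipy.spatial.transform import Rotation as R
from cell import bot
def att(a):
    a=np.array(a,float)
    return a if a.shape==(3,3) else R.from_quat(a).as_matrix()
def cam(p,s=None):
    if 'eye' in p: return np.array(p['eye']),att(p['attitude'])
    H=np.array(p['hand_eye']);Rt=R.from_quat(s['orientation']).as_matrix()
    return Rt@H[:3,3]+s['eef_pos'],Rt@H[:3,:3]
def ray(p,uv,s=None):
    e,A=cam(p,s);K=np.array(p['camera_matrix']);x=np.linalg.solve(K,[uv[0],uv[1],1])
    d=A@np.array([x[0],-x[1],-x[2]]);return e,d/np.linalg.norm(d)
def onz(p,uv,z,s=None):
    e,d=ray(p,uv,s);return e+d*(z-e[2])/d[2]
def tri(rs):
    M=sum(np.eye(3)-np.outer(d,d) for e,d in rs);b=sum((np.eye(3)-np.outer(d,d))@e for e,d in rs)
    return np.linalg.solve(M,b)
def proj(p,X,s=None):
    e,A=cam(p,s);x=A.T@(np.array(X)-e);K=np.array(p['camera_matrix']);v=K@np.array([x[0],-x[1],-x[2]]);return v[:2]/v[2]
def px(at): return np.array(at)*[512,384]
def save(p,n): cv2.imwrite('pics/'+n,p['color'][:,:,::-1])
E
python3 - <<'E'
from h import *
s=bot.read_state();print({k:s[k] for k in('time_s','eef_pos','orientation','wrist_force','grip_width')})
ims=[]
for n in('scene','side'):
    p=bot.read_camera(n);print(n,{k:v for k,v in p.items() if k not in('color',)});ims.append(p['color'])
    for l in('cover','hole','stand','peg','tip','collar'):
        print(l,[(round(d['score'],2),px(d['at']).round(1).tolist()) for d in bot.pinpoint(p,l)][:4])
cv2.imwrite('pics/a.png',np.vstack(ims)[:,:,::-1])
E
cd pics; python3 -c "
import cv2;a=cv2.imread('a.png');cv2.imwrite('a2.png',cv2.resize(cv2.hconcat([a[:384],a[384:]]),(800,300),interpolation=cv2.INTER_AREA))"
```

```text
{'time_s': 0.0, 'eef_pos': array([0.18440424, 0.54411663, 0.2304626 ]), 'orientation': array([ 1.62678098e-01,  9.86678777e-01, -8.93660089e-04, -1.69639949e-04]), 'wrist_force': array([ 0.33521896,  0.61474583, -0.34086195]), 'grip_width': 0.08536644337741521}
scene {'camera_matrix': array([[448.31209378,   0.        , 252.82985607],
       [  0.        , 448.31209378, 192.10308573],
       [  0.        ,   0.        ,   1.        ]]), 'eye': array([ 1.49820571, -0.22705697,  0.96209321]), 'attitude': array([0.33483595, 0.27729214, 0.58944816, 0.68084126]), 'shot': 1}
cover [(0.73, [159.9, 238.3]), (0.69, [213.9, 225.3]), (0.59, [92.5, 234.8]), (0.58, [132.0, 203.1])]
hole [(0.86, [136.8, 241.1]), (0.86, [149.7, 198.2]), (0.68, [230.6, 234.2]), (0.67, [76.7, 222.3])]
stand [(0.63, [294.6, 260.4]), (0.59, [131.2, 275.7])]
peg [(0.52, [298.0, 213.0])]
tip [(0.73, [297.1, 175.5])]Traceback (most recent call last):
  File "<stdin>", line 7, in <module>
ValueError: it knows: cover, hole, molcajete, mug, peg, pitcher, reamer, silicone_lid, stand, tejolote, tip
[ WARN:0@0.006] global loadsave.cpp:275 findDecoder imread_('a.png'): can't open/read file: check file path/integrity
Traceback (most recent call last):
TypeError: 'NoneType' object is not subscriptable
```

```bash
python3 - <<'E'
from h import *
ims=[];T={};P={}
for n in('scene','side'):
    p=bot.read_camera(n);P[n]=p;ims.append(p['color'])
    if n=='side':print({k:v for k,v in p.items() if k not in('color',)})
    for l in('cover','hole','stand','peg','tip'):
        r=[(round(d['score'],2),px(d['at'])) for d in bot.pinpoint(p,l)][:4];T[n,l]=r
        z=.005 if l in('cover','hole') else 0
        print(n,l,[(a,b.round(1).tolist(),onz(p,b,z).round(3)[:2].tolist()) for a,b in r])
for l in('peg','tip','stand'):
    try: print(l,tri([ray(P[n],T[n,l][0][1]) for n in P]).round(4))
    except Exception as e: print(e)
cv2.imwrite('pics/scene.png',cv2.resize(ims[0],(800,600))[:,:,::-1])
cv2.imwrite('pics/side.png',cv2.resize(ims[1],(800,600))[:,:,::-1])
E
```

```text
scene cover [(0.97, [158.5, 236.8], [0.488, -0.345]), (0.82, [215.6, 227.8], [0.471, -0.17]), (0.79, [128.9, 199.4], [0.295, -0.445]), (0.79, [93.7, 234.8], [0.453, -0.54])]
scene hole [(0.93, [79.7, 224.9], [0.402, -0.588]), (0.81, [231.6, 234.9], [0.509, -0.125]), (0.77, [139.7, 242.6], [0.506, -0.4]), (0.72, [147.8, 197.8], [0.294, -0.383])]
scene stand [(0.64, [132.9, 276.0], [0.63, -0.414])]
scene peg [(0.56, [297.4, 210.2], [0.417, 0.104])]
scene tip [(0.62, [298.6, 174.0], [0.22, 0.154]), (0.47, [134.5, 274.6], [0.626, -0.41])]
{'camera_matrix': array([[481.48970409,   0.        , 253.10396851],
       [  0.        , 481.48970409, 192.33670431],
       [  0.        ,   0.        ,   1.        ]]), 'eye': array([ 0.01006004, -0.86972654,  1.15387293]), 'attitude': array([ 0.36763226, -0.10300619, -0.2684533 ,  0.88440323]), 'shot': 3}
side cover [(0.95, [335.3, 382.8], [0.433, -0.557]), (0.83, [254.5, 273.1], [0.448, -0.182]), (0.76, [300.6, 309.2], [0.486, -0.35]), (0.17, [229.1, 144.7], [0.69, 0.356])]
side hole [(0.96, [318.6, 318.8], [0.508, -0.4]), (0.94, [244.5, 360.1], [0.282, -0.387]), (0.81, [262.9, 252.8], [0.509, -0.135]), (0.24, [344.1, 236.1], [0.752, -0.221])]
side stand [(0.65, [261.8, 201.1], [0.629, 0.049])]
side peg [(0.54, [257.3, 162.6], [0.724, 0.217]), (0.34, [229.6, 145.7], [0.691, 0.355])]
side tip [(0.59, [241.8, 141.2], [0.743, 0.351]), (0.2, [260.9, 256.1], [0.5, -0.138])]
peg [0.6139 0.0457 0.1775]
tip [0.5706 0.0548 0.27  ]
stand [ 0.6141 -0.257   0.1485]
```

View pics/scene.png

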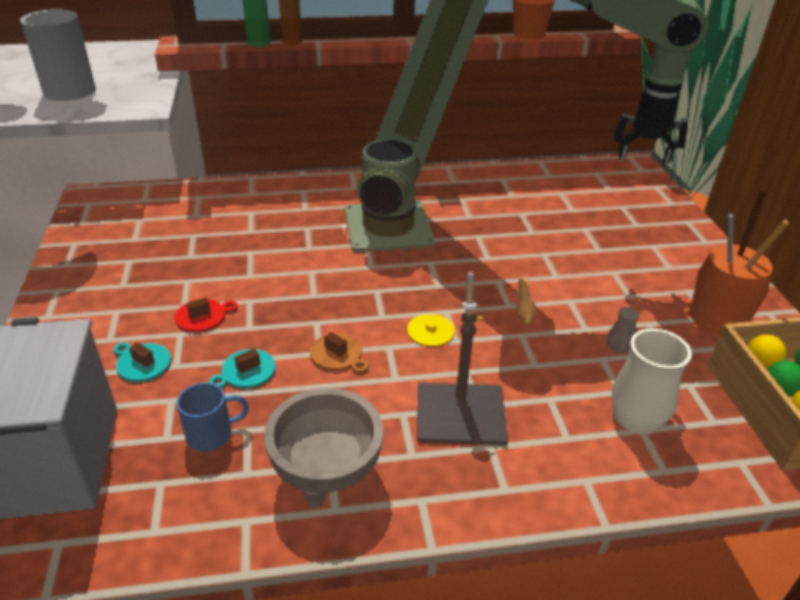

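View pics/side.png

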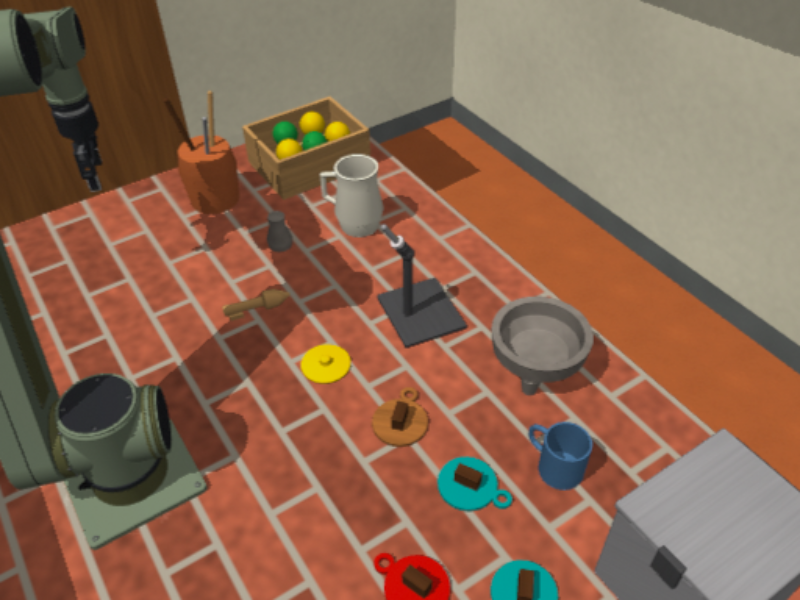

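The scene view shows the wooden cover at about (337,350) of 800x600, with its ear towards (360,365). The stand's post is at (463,350) and the peg tip at (470,275). The side view agrees, with the cover at (400,420) and a turquoise look-alike at (468,483).

The tool can only point down, so the cover has to be tilted about the finger axis. I plan to prop its ear on the turquoise cover's handle and regrip it there. First I'll move above the cover.

```bash
cat >> h.py <<'E'
def yawy(s):
    y=R.from_quat(s['orientation']).as_matrix()[:,1];return np.degrees(np.arctan2(y[1],y[0]))
def plan(s,tgt,yaw,n,claw,m=None):
    "rows to world target, tool y at yaw (deg)"
    y0=yawy(s);dy=(yaw-y0+180)%360-180;D=np.array(tgt)-s['eef_pos'];out=[]
    for k in range(n):
        a=np.radians(y0+dy*k/n);Y=np.array([np.cos(a),np.sin(a),0]);Z=np.array([0,0,-1.]);X=np.cross(Y,Z)
        out.append([round(float(v@D)/n*10,3) for v in(X,Y,Z)]+[round(-dy/n/180,4),claw])
    return out
def show(r): print('['+','.join('[%g,%g,%g,%g,%g]'%tuple(x) for x in r)+']')
E
python3 - <<'E'
from h import *
s=bot.read_state()
show(plan(s,[.44,-.18,.23],-45,16,-1))
E
```

```text
[[-0.297,-0.378,0.001,0.0404,-1],[-0.342,-0.337,0.001,0.0404,-1],[-0.382,-0.291,0.001,0.0404,-1],[-0.416,-0.24,0.001,0.0404,-1],[-0.443,-0.186,0.001,0.0404,-1],[-0.463,-0.128,0.001,0.0404,-1],[-0.475,-0.069,0.001,0.0404,-1],[-0.48,-0.008,0.001,0.0404,-1],[-0.477,0.053,0.001,0.0404,-1],[-0.467,0.112,0.001,0.0404,-1],[-0.449,0.171,0.001,0.0404,-1],[-0.424,0.226,0.001,0.0404,-1],[-0.392,0.278,0.001,0.0404,-1],[-0.353,0.325,0.001,0.0404,-1],[-0.309,0.367,0.001,0.0404,-1],[-0.26,0.403,0.001,0.0404,-1]]
```

Call:
step_arm([
  [-0.3,-0.38,0,0.04,-1],
  [-0.34,-0.34,0,0.04,-1],
  [-0.38,-0.29,0,0.04,-1],
  [-0.42,-0.24,0,0.04,-1],
  [-0.44,-0.19,0,0.04,-1],
  [-0.46,-0.13,0,0.04,-1],
  [-0.48,-0.07,0,0.04,-1],
  [-0.48,-0.01,0,0.04,-1],
])

```text
time_s: 1.7
eef_pos: [0.3135, 0.1801, 0.2316]
orientation: [0.62, 0.785, 0.001, 0.0]
wrist_force: [0.9, 0.3, -0.6]
grip_width: 0.0853
grip_force: 0.0
```

Call:
step_arm([
  [-0.48,0.05,0,0.04,-1],
  [-0.47,0.11,0,0.04,-1],
  [-0.45,0.17,0,0.04,-1],
  [-0.42,0.23,0,0.04,-1],
  [-0.39,0.28,0,0.04,-1],
  [-0.35,0.33,0,0.04,-1],
  [-0.31,0.37,0,0.04,-1],
  [-0.26,0.4,0,0.04,-1],
])

```text
time_s: 2.5
eef_pos: [0.447, -0.1811, 0.2315]
orientation: [0.921, 0.389, 0.0, 0.0]
wrist_force: [0.8, 0.2, 0.5]
grip_width: 0.0852
grip_force: 0.0
```

```bash
python3 - <<'E'
from h import *
s=bot.read_state();print(s['time_s'],s['eef_pos'],yawy(s),s['q'],s['wrist_force'])
p=bot.read_camera('wrist');print(p['hand_eye'])
for l,z in(('cover',0.0),('hole',.005)):
    print(l,[(round(d['score'],2),px(d['at']).round(1).tolist(),onz(p,px(d['at']),z,s).round(4)[:2].tolist()) for d in bot.pinpoint(p,l)][:4])
save(p,'w1.png')
E
```

```text
2.5 [ 0.44695769 -0.18113553  0.23149586] -44.26862704578926 [-4.09140129e-01  1.72969643e-01  1.76568148e+00  4.16865798e-04
  1.20221232e+00  3.63342946e-01] [0.77841913 0.15343201 0.48891554]
[[ 1.36234138e-03  9.58241545e-01  2.85956790e-01  7.26409001e-02]
 [ 9.99998665e-01 -1.56361059e-03  4.75516142e-04 -3.16763939e-04]
 [ 9.02784388e-04  2.85955760e-01 -9.58242395e-01 -1.42567722e-01]
 [ 0.00000000e+00  0.00000000e+00  0.00000000e+00  1.00000000e+00]]
cover [(0.77, [305.7, 349.0], [0.3039, -0.4448]), (0.69, [358.8, 228.4], [0.483, -0.3464]), (0.59, [252.7, 145.7], [0.4589, -0.1712])]
hole [(0.96, [266.5, 337.6], [0.2791, -0.3855]), (0.79, [412.3, 374.9], [0.3905, -0.5898]), (0.74, [405.7, 238.8], [0.518, -0.3979]), (0.58, [249.4, 91.5], [0.4997, -0.1236])]
```

View pics/w1.png

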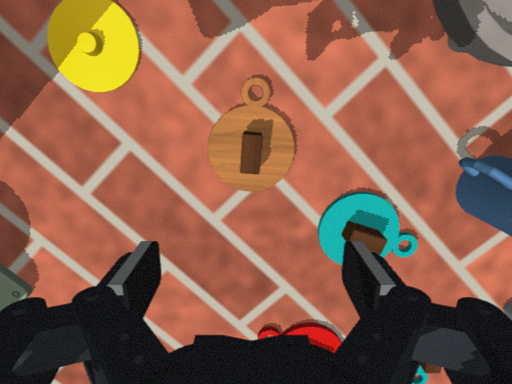

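The wrist view shows the wooden cover's disc at about (251,147), its hole near (256,92), and the turquoise cover at (360,228).

```bash
python3 - <<'E'
from h import *
s=bot.read_state();p=bot.read_camera('wrist')
for d in bot.outline_of(p,'cover')[:4]:
    m=d['region'].astype(np.uint8)
    c=np.median(p['color'][m>0],axis=0)
    k=np.ones((13,13),np.uint8);mo=cv2.morphologyEx(m,cv2.MORPH_OPEN,k)
    cs=max(cv2.findContours(mo,0,2)[0],key=cv2.contourArea)
    W=np.array([onz(p,q[0],.008,s)[:2] for q in cs])
    (cx,cy),r=cv2.minEnclosingCircle(W.astype(np.float32))
    A=np.c_[2*W,np.ones(len(W))];f=np.linalg.lstsq(A,(W**2).sum(1),rcond=None)[0]
    ys,xs=np.where(m);al=np.array([onz(p,q,.008,s)[:2] for q in zip(xs,ys)])
    far=al[np.argmax(np.linalg.norm(al-f[:2],axis=1))]
    print(round(d['score'],2),c,m.sum(),f[:2].round(4),(cx,cy,r),'far',far.round(4),np.degrees(np.arctan2(*(far-f[:2])[::-1])))
# hole by dark-in-ring & bar orientation
for n in('scene','side'):
  q=bot.read_camera(n)
  for l,z in(('cover',0),('hole',.005)):
    print(n,l,[(round(d['score'],2),onz(q,px(d['at']),z).round(4)[:2].tolist()) for d in bot.pinpoint(q,l)])
E
```

```text
0.76 [ 25. 178. 173.] 4412 [ 0.4844 -0.3393] (0.4850805401802063, -0.34647929668426514, 0.057121481746435165) far [ 0.5184 -0.4175] -66.50677717467522
0.73 [185. 121.  68.] 6375 [ 0.4558 -0.1718] (0.4574659466743469, -0.1691690981388092, 0.05532951280474663) far [ 0.5163 -0.1183] 41.50920523312381
0.56 [187.  27.  25.] 1139 [ 0.3396 -0.4335] (0.3379381597042084, -0.433119535446167, 0.0355510488152504) far [ 0.2783 -0.3691] 133.5637214400256Traceback (most recent call last):
  File "<stdin>", line 7, in <module>
ValueError: max() iterable argument is empty
```

Call:
step_arm([
  [0.064,0.006,0.45,0,-1],
  [0,0,0.45,0,-1],
  [0,0,0.45,0,-1],
  [0,0,0.45,0,-1],
  [0,0,0.25,0,-1],
  [0,0,0.12,0,-1],
  [0,0,0,0,-1],
  [0,0,0,0,1],
])

```text
time_s: 3.55
eef_pos: [0.4517, -0.1738, 0.015]
orientation: [0.92, 0.392, 0.0, 0.0]
wrist_force: [-0.0, -0.2, 0.1]
grip_width: 0.0731
grip_force: 0.0
```

Call:
step_arm([
  [0,0,0,0,1],
  [0,0,0,0,1],
  [0,0,0,0,1],
  [0,0,0,0,1],
  [0,0,0,0,1],
  [0,0,0,0,1],
  [0,0,0,0,1],
  [0,0,0,0,1],
])

```text
time_s: 4.35
eef_pos: [0.4521, -0.175, 0.0153]
orientation: [0.92, 0.391, 0.001, 0.001]
wrist_force: [-0.3, 0.9, 5.2]
grip_width: 0.0213
grip_force: 56.6
```

```bash
python3 - <<'E'
from h import *
s=bot.read_state();print(yawy(s),s['eef_pos'])
s['eef_pos']=np.array([.452,-.175,.095])
show(plan(s,[.4286,-.3706,.095],-66.5,6,1))
E
```

```text
-43.954070688492564 [ 0.45211622 -0.17499286  0.01528096]
[[-0.262,0.198,0,0.0209,1],[-0.248,0.215,0,0.0209,1],[-0.234,0.231,0,0.0209,1],[-0.218,0.246,0,0.0209,1],[-0.201,0.259,0,0.0209,1],[-0.184,0.272,0,0.0209,1]]
```

Call:
step_arm([
  [0,0,-0.2,0,1],
  [0,0,-0.3,0,1],
  [0,0,-0.3,0,1],
  [0,0,0,0,1],
  [0,0,0,0,1],
  [0,0,0,0,1],
  [0,0,0,0,1],
  [0,0,0,0,1],
])

```text
time_s: 5.15
eef_pos: [0.4509, -0.1745, 0.0932]
orientation: [0.92, 0.391, -0.001, -0.001]
wrist_force: [-0.4, 0.5, -1.0]
grip_width: 0.0215
grip_force: 56.5
```

Call:
step_arm([
  [-0.26,0.2,0,0.021,1],
  [-0.25,0.215,0,0.021,1],
  [-0.235,0.23,0,0.021,1],
  [-0.22,0.245,0,0.021,1],
  [-0.2,0.26,0,0.021,1],
  [-0.185,0.27,0,0.021,1],
  [0,0,0,0,1],
  [0,0,0,0,1],
])

```text
time_s: 5.95
eef_pos: [0.4271, -0.3704, 0.0933]
orientation: [0.979, 0.202, -0.0, -0.001]
wrist_force: [0.1, 0.2, -1.7]
grip_width: 0.021
grip_force: 60.1
```

```bash
python3 - <<'E'
from h import *
s=bot.read_state();print(s['time_s'],s['eef_pos'],yawy(s))
p=bot.read_camera('wrist');q=bot.read_camera('side')
z=s['eef_pos'][2]-.015
for l,h in(('cover',z),('hole',z+.005)):
  for c in(p,q):
    print(l,[(round(d['score'],2),onz(c,px(d['at']),h,s).round(4)[:2].tolist(),onz(c,px(d['at']),0,s).round(4)[:2].tolist()) for d in bot.pinpoint(c,l)])
a=cv2.resize(q['color'][200:384,200:456],(512,368))
cv2.imwrite('pics/w2.png',cv2.resize(np.hstack([p['color'][:368],a]),(800,288))[:,:,::-1])
E
```

```text
5.95 [ 0.42713002 -0.37042721  0.0933346 ] -66.66221307312959
cover [(0.82, [0.4551, -0.4796], [0.4358, -0.5482]), (0.6, [0.4299, -0.3694], [0.3981, -0.3832]), (0.59, [0.3667, -0.4136], [0.3035, -0.4493]), (0.55, [0.4846, -0.3437], [0.48, -0.3448])]
cover [(0.92, [0.4296, -0.3699], [0.4601, -0.3335]), (0.88, [0.2871, -0.4837], [0.3073, -0.4556]), (0.79, [0.4114, -0.5683], [0.4406, -0.5463]), (0.72, [0.463, -0.3824], [0.496, -0.3469])]
hole [(0.76, [0.5067, -0.3814], [0.5138, -0.403]), (0.59, [0.4928, -0.3412], [0.4923, -0.3409])]
hole [(0.78, [0.4719, -0.4362], [0.5078, -0.4025]), (0.74, [0.4875, -0.338], [0.5247, -0.2966]), (0.56, [0.2637, -0.4277], [0.2835, -0.3933]), (0.39, [0.4237, -0.3721], [0.4559, -0.3334])]
```

View pics/w2.png

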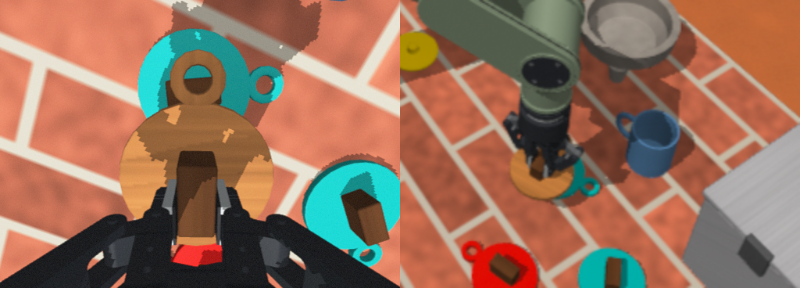

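The cover is held level with its ear above the turquoise handle. In the left half of the picture the hole is at about (198,78). I'll lower it onto the handle so it tilts.

Call:
step_arm([
  [0,0,0.15,0,1],
  [0,0,0.15,0,1],
  [0,0,0.05,0,1],
  [0,0,0.04,0,1],
  [0,0,0.04,0,1],
  [0,0,0.04,0,1],
  [0,0,0.04,0,1],
  [0,0,0,0,1],
])

```text
time_s: 7.05
eef_pos: [0.4265, -0.3721, 0.0461]
orientation: [0.979, 0.204, -0.001, 0.002]
wrist_force: [-9.6, -2.7, 13.6]
grip_width: 0.0211
grip_force: 64.3
```

Call:
step_arm([
  [0,0,0.04,0,1],
  [0,0,0.04,0,1],
  [0,0,0,0,1],
  [0,0,0,0,1],
  [0,0,0,0,-0.7],
  [0,0,0,0,-0.7],
  [0,0,0,0,-0.7],
  [0,0,0,0,-0.7],
])

```text
time_s: 7.85
eef_pos: [0.428, -0.3703, 0.0352]
orientation: [0.979, 0.203, 0.0, -0.0]
wrist_force: [0.5, 0.3, -0.5]
grip_width: 0.0726
grip_force: 0.0
```

```bash
python3 - <<'E'
from h import *
s=bot.read_state();print(s['time_s'],s['eef_pos'],yawy(s),s['wrist_force'],s['grip_width'])
p=bot.read_camera('wrist');q=bot.read_camera('side')
a=cv2.resize(q['color'][200:384,200:456],(512,368))
cv2.imwrite('pics/w3.png',cv2.resize(np.hstack([p['color'][:368],a]),(800,288))[:,:,::-1])
E
```

```text
7.85 [ 0.42796012 -0.37025791  0.03518647] -66.58701287313701 [ 0.5264718   0.32818151 -0.53164818] 0.07257849198693152
```

View pics/w3.png

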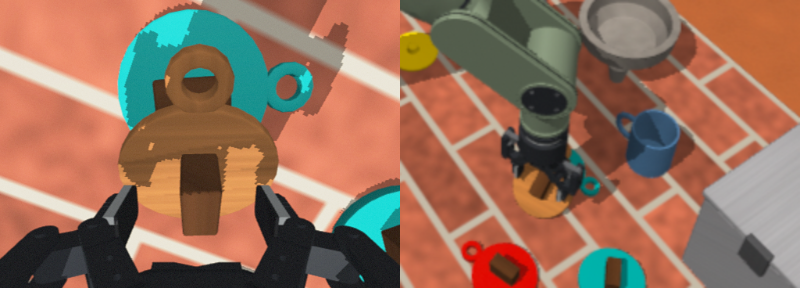

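The cover now rests tilted, ear up on the turquoise handle at about (198,78), with its bar (200,200) leaning back between the fingers. I'll regrip and lift.

Call:
step_arm([
  [0,0,0,0,1],
  [0,0,0,0,1],
  [0,0,0,0,1],
  [0,0,0,0,1],
  [0,0,0,0,1],
  [0,0,0,0,1],
  [0,0,0,0,1],
  [0,0,0,0,1],
])

```text
time_s: 8.75
eef_pos: [0.4277, -0.3704, 0.0353]
orientation: [0.979, 0.203, -0.0, -0.0]
wrist_force: [-1.1, -0.5, 2.2]
grip_width: 0.0207
grip_force: 58.9
```

Call:
step_arm([
  [0,0,-0.1,0,1],
  [0,0,-0.3,0,1],
  [0,0,-0.4,0,1],
  [0,0,-0.5,0,1],
  [0,0,-0.5,0,1],
  [0,0,-0.5,0,1],
  [0,0,0,0,1],
  [0,0,0,0,1],
])

```text
time_s: 9.55
eef_pos: [0.4279, -0.3704, 0.2667]
orientation: [0.979, 0.203, 0.001, 0.001]
wrist_force: [1.0, 1.1, -2.0]
grip_width: 0.0208
grip_force: 59.1
```

```bash
python3 - <<'E'
from h import *
s=bot.read_state();print(s['time_s'],s['eef_pos'],yawy(s),s['wrist_force'],s['ft_torque'],s['grip_width'],s['q'])
p=bot.read_camera('wrist')
Rt=R.from_quat(s['orientation']).as_matrix()
for l in('cover','hole'):
  for c in(p,):
    print(l,[(round(d['score'],2),px(d['at']).round(1).tolist()) for d in bot.pinpoint(c,l)])
q=bot.read_camera('side');q2=bot.read_camera('scene')
for l in('cover','hole'):
  for c in(q,q2): print(l,[(round(d['score'],2),px(d['at']).round(1).tolist()) for d in bot.pinpoint(c,l)])
u=proj(q,s['eef_pos']).astype(int);v=proj(q2,s['eef_pos']).astype(int);print(u,v)
f=lambda c,u:cv2.resize(c['color'][max(u[1]-50,0):max(u[1]-50,0)+110,u[0]-75:u[0]+75],(300,220),interpolation=cv2.INTER_CUBIC)
cv2.imwrite('pics/w4.png',np.hstack([cv2.resize(p['color'],(293,220)),f(q,u),f(q2,v)])[:,:800,::-1])
E
```

```text
9.55 [ 0.4278541  -0.37043161  0.26666245] -66.6063579312211 [ 1.00622624  1.08498686 -2.02786256] [ 0.03159296  0.02704538 -0.06379341] 0.020818588436593215 [-7.34048586e-01  2.84026449e-01  1.52634017e+00  2.51094702e-04
  1.32850414e+00  4.28390144e-01]
cover [(0.97, [371.1, 199.3]), (0.79, [251.4, 105.0]), (0.76, [251.5, 211.7])]
hole [(0.95, [298.8, 98.8]), (0.83, [248.6, 101.3]), (0.79, [382.7, 239.9])]
cover [(0.98, [264.3, 377.5]), (0.63, [292.2, 271.3]), (0.61, [332.4, 378.1]), (0.59, [300.9, 306.5])]
cover [(0.98, [90.1, 232.8]), (0.88, [128.1, 201.6]), (0.62, [160.7, 235.9]), (0.59, [142.3, 164.1])]
hole [(0.87, [318.0, 320.1]), (0.76, [308.3, 240.9]), (0.63, [244.9, 360.0]), (0.28, [346.1, 235.7])]
hole [(0.92, [78.5, 225.2]), (0.91, [147.7, 198.8]), (0.73, [137.6, 241.5]), (0.7, [149.5, 162.4])]
[291 266] [138 154]
```

View pics/w4.png

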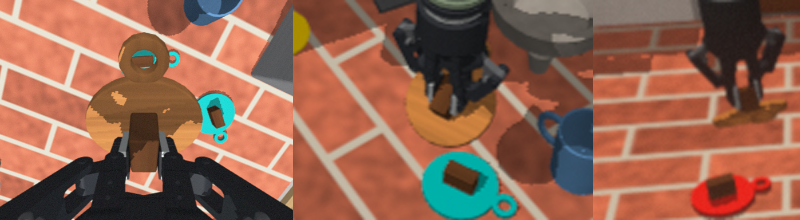

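The cover is held with its ear up at about (143,58) in the left panel, clear of everything. Next I'll triangulate the hole in the tool frame and the peg in the world.

```bash
python3 - <<'E'
from h import *
s=bot.read_state();p=bot.read_camera('wrist');q=bot.read_camera('side');c=bot.read_camera('scene')
Rt=R.from_quat(s['orientation']).as_matrix();T=lambda X:(Rt.T@(X-s['eef_pos'])).round(4)
for n,a,b,d in(('hole',(248.6,101.3),(308.3,240.9),(149.5,162.4)),('cov',(251.5,211.7),(292.2,271.3),(142.3,164.1))):
    rs=[ray(p,a,s),ray(q,b),ray(c,d)]
    print(n,T(tri(rs)),[T(tri([rs[i],rs[j]])) for i,j in((0,1),(0,2),(1,2))])
pk={}
for l in('peg','tip','stand'):
    for nm,k in(('side',q),('scene',c)):
        r=[(round(d['score'],2),px(d['at'])) for d in bot.pinpoint(k,l)];pk[l,nm]=r;print(l,nm,[(x,y.round(1).tolist()) for x,y in r])
    try: print(l,tri([ray(q,pk[l,'side'][0][1]),ray(c,pk[l,'scene'][0][1])]).round(4))
    except Exception as e: pass
for k,b in((q,(240,180)),(c,(290,160))): pass
a=cv2.resize(q['color'][130:215,215:300],(400,400),interpolation=cv2.INTER_CUBIC)
b=cv2.resize(c['color'][160:285,255:330],(240,400),interpolation=cv2.INTER_CUBIC)
cv2.imwrite('pics/w5.png',np.hstack([a,b])[:,:,::-1])
E
```

```text
hole [ 0.0725 -0.0014 -0.0174] [array([ 0.0713,  0.0002, -0.0195]), array([ 0.0711, -0.0028, -0.0162]), array([ 0.0742, -0.0014, -0.0174])]
cov [ 0.0079 -0.0015  0.0267] [array([ 0.0077, -0.0008,  0.0264]), array([ 0.0087, -0.0012,  0.0259]), array([ 0.008 , -0.0023,  0.027 ])]
peg side []
peg scene [(0.46, [299.7, 212.3])]
tip side []
tip scene [(0.65, [300.1, 175.1])]
stand side [(0.58, [262.1, 205.1])]
stand scene [(0.85, [294.9, 261.0])]
stand [ 0.6269  0.0462 -0.0129]
```

View pics/w5.png

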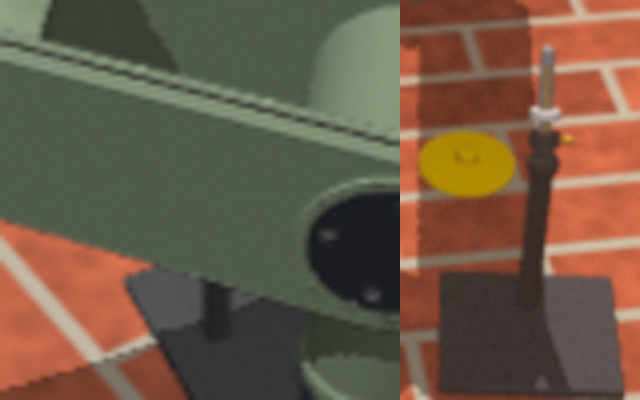

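The arm hid the peg in the side view. The scene crop (right panel) shows the peg with its tip at (548,47), the bright collar at (545,118) and the foot plate corners. I'll use those corners for the yaw and then stage near the tip.

```bash
python3 - <<'E'
from h import *
s=bot.read_state();c=bot.read_camera('scene')
C=[onz(c,u,.012)[:2] for u in((268.1,245),(320.6,247.5),(267.5,281),(324.4,282.5))]
print(np.round(C,4),'ctr',np.mean(C,0)); 
v=(C[2]+C[3]-C[0]-C[1]);w=C[1]+C[3]-C[0]-C[2];print(np.linalg.norm(v)/2,np.linalg.norm(w)/2,np.degrees(np.arctan2(v[1],v[0])),np.degrees(np.arctan2(w[1],w[0])))
yaw=np.degrees(np.arctan2(v[1],v[0]))
s['eef_pos']=s['eef_pos'].copy()
tip=np.array([.571,.055,.267]);yaw=-10
x=np.array([np.cos(np.radians(yaw)),np.sin(np.radians(yaw)),0])
hole=tip-.05*x+[0,0,.05]
t=hole-.072*x-[0,0,.0165];print(t)
show(plan(s,t,yaw-90,14,1))
E
```

```text
[[ 0.5739 -0.0232]
 [ 0.6051  0.1291]
 [ 0.7091 -0.0493]
 [ 0.7356  0.1037]] ctr [0.65592498 0.04008639]
0.13533533989140833 0.15529932211738398 -10.966527221678557 79.31839413326671
[0.45085345 0.07618508 0.3005    ]
[[0.142,-0.286,-0.025,0.0133,1],[0.13,-0.292,-0.025,0.0133,1],[0.118,-0.297,-0.025,0.0133,1],[0.105,-0.302,-0.025,0.0133,1],[0.092,-0.306,-0.025,0.0133,1],[0.08,-0.309,-0.025,0.0133,1],[0.067,-0.312,-0.025,0.0133,1],[0.054,-0.315,-0.025,0.0133,1],[0.04,-0.317,-0.025,0.0133,1],[0.027,-0.318,-0.025,0.0133,1],[0.014,-0.319,-0.025,0.0133,1],[0.001,-0.319,-0.025,0.0133,1],[-0.013,-0.319,-0.025,0.0133,1],[-0.026,-0.318,-0.025,0.0133,1]]
```

Call:
step_arm([
  [0.14,-0.29,-0.025,0.0133,1],
  [0.13,-0.29,-0.025,0.0133,1],
  [0.12,-0.3,-0.025,0.0133,1],
  [0.105,-0.3,-0.025,0.0133,1],
  [0.09,-0.305,-0.025,0.0133,1],
  [0.08,-0.31,-0.025,0.0133,1],
  [0.067,-0.31,-0.025,0.0133,1],
  [0.054,-0.315,-0.025,0.0133,1],
])

```text
time_s: 11.3
eef_pos: [0.4408, -0.1139, 0.2856]
orientation: [0.999, 0.036, 0.0, 0.0]
wrist_force: [1.0, -0.2, -1.2]
grip_width: 0.0212
grip_force: 59.1
```

Call:
step_arm([
  [0.04,-0.315,-0.025,0.0133,1],
  [0.027,-0.32,-0.025,0.0133,1],
  [0.014,-0.32,-0.025,0.0133,1],
  [0,-0.32,-0.025,0.0133,1],
  [-0.013,-0.32,-0.025,0.0133,1],
  [-0.026,-0.32,-0.025,0.0133,1],
  [0,0,0,0,1],
  [0,0,0,0,1],
])

```text
time_s: 12.1
eef_pos: [0.4509, 0.0769, 0.3003]
orientation: [0.996, -0.087, 0.0, 0.0]
wrist_force: [0.4, 0.1, -1.8]
grip_width: 0.0208
grip_force: 59.4
```

```bash
python3 - <<'E'
from h import *
s=bot.read_state();print(s['eef_pos'],yawy(s),s['wrist_force'])
P={'w':bot.read_camera('wrist'),'si':bot.read_camera('side'),'sc':bot.read_camera('scene')}
Rt=R.from_quat(s['orientation']).as_matrix()
for l in('hole','tip','peg'):
    rs={}
    for k,c in P.items():
        r=[(round(d['score'],2),px(d['at']).round(1).tolist()) for d in bot.pinpoint(c,l)][:5];print(l,k,r)
g=[.5774,.0551,.2666];h=s['eef_pos']+Rt@[.072,-.001,-.0165]
for k in P: print(k,'exp tip',proj(P[k],g,s).round(1),'exp hole',proj(P[k],h,s).round(1))
f=lambda c,u:cv2.resize(c['color'][int(u[1])-40:int(u[1])+60,int(u[0])-50:int(u[0])+50],(300,300),interpolation=cv2.INTER_CUBIC)
w=cv2.resize(P['w']['color'][:300,100:400],(200,200))
cv2.imwrite('pics/w6.png',np.hstack([cv2.resize(P['w']['color'][:192],(0,0),fx=300/192*.5,fy=300/192)[:,:200] if 0 else cv2.resize(P['w']['color'][:300,156:356],(200,300)),f(P['si'],proj(P['si'],h)),f(P['sc'],proj(P['sc'],h))])[:,:,::-1])
E
```

```text
[0.45090904 0.07688145 0.30033198] -100.0012441740993 [ 0.40057477  0.08602947 -1.83124973]
hole w [(0.65, [248.0, 102.6])]
hole si [(0.94, [318.4, 320.0]), (0.87, [247.0, 359.3]), (0.7, [225.9, 135.4]), (0.32, [342.1, 238.4])]
hole sc [(0.81, [300.2, 144.7]), (0.74, [145.7, 198.9]), (0.6, [138.1, 239.1]), (0.57, [78.0, 226.7])]
tip w []
tip si [(0.48, [243.0, 145.9])]
tip sc []
peg w []
peg si [(0.68, [258.4, 164.1])]
peg sc [(0.71, [299.1, 210.1])]
w exp tip [250.5 -22. ] exp hole [248.9  97.1]
si exp tip [245.4 143.3] exp hole [226.3 134.5]
sc exp tip [301.3 174.5] exp hole [301.8 146.7]
```

View pics/w6.png

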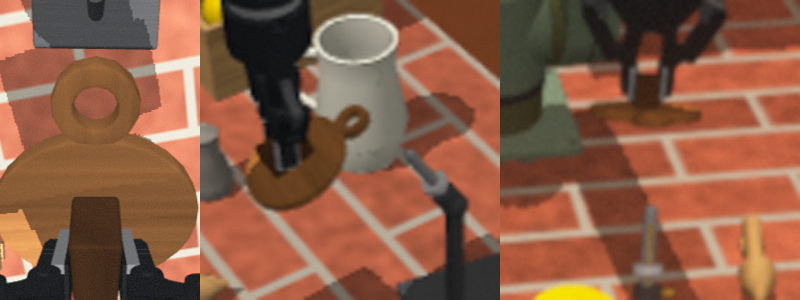

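The tilted cover is staged with its hole at about (350,120) in the side crop, and the peg tip is at (408,155). In the scene crop the tip is at (652,207). I'll compute the relative offset from these pixels.

```bash
python3 - <<'E'
from h import *
s=bot.read_state();q=bot.read_camera('side');c=bot.read_camera('scene');p=bot.read_camera('wrist')
Rt=R.from_quat(s['orientation']).as_matrix();T=lambda X:(Rt.T@(X-s['eef_pos'])).round(4)
for t in((243.,145.9),(244.5,145.8),(245.3,145.)):
    print('tip',tri([ray(q,t),ray(c,(301.5,174.8))]).round(4))
h2=tri([ray(q,(225.9,135.4)),ray(c,(300.2,144.7))]);print('hole 2',h2.round(4),T(h2))
rs=[ray(q,(225.9,135.4)),ray(c,(300.2,144.7)),ray(p,(248,102.6),s)]
print('hole 3',T(tri(rs)))
print('root',tri([ray(q,(258.4,164.1)),ray(c,(299.1,210.1))]).round(4))
# hole centre in the crops: blobs
r=[d for d in bot.outline_of(q,'tip')][:2]
for d in r:
  m=d['region'];ys,xs=np.where(m);print(d['score'],xs.min(),xs.max(),ys.min(),ys.max(), xs[ys==ys.min()].mean())
E
```

```text
tip [0.5699 0.0576 0.2593]
tip [0.5731 0.0558 0.2607]
tip [0.5756 0.0552 0.2628]
hole 2 [0.5176 0.0611 0.3197] [ 0.0682  0.0033 -0.0195]
hole 3 [ 0.069   0.0013 -0.0188]
root [0.615  0.0468 0.1747]
```

```bash
cat >> h.py <<'E'
xs=np.array([np.cos(np.radians(-10.8)),np.sin(np.radians(-10.8)),0]);ys=np.array([-xs[1],xs[0],0])
pd=-.5*xs+[0,0,.866]
HT=np.array([.0705,.0005,-.018]);TIP=np.array([.575,.0555,.2666])
def tcp_for(hole,ht=HT): # tool yaw -100.8: tool x=xs, y=-ys, z down
    return np.array(hole)-xs*ht[0]+ys*ht[1]+np.array([0,0,ht[2]])
E
python3 - <<'E'
from h import *
s=bot.read_state();t=tcp_for(TIP+.015*pd);print(t,s['eef_pos'])
show(plan(s,t,-100.8,8,1))
E
```

```text
[0.49847529 0.07060689 0.26159   ] [0.45101668 0.076566   0.3002843 ]
[[0.06,-0.003,0.048,0.0005,1],[0.06,-0.003,0.048,0.0005,1],[0.06,-0.003,0.048,0.0005,1],[0.06,-0.003,0.048,0.0005,1],[0.06,-0.003,0.048,0.0005,1],[0.06,-0.004,0.048,0.0005,1],[0.06,-0.004,0.048,0.0005,1],[0.06,-0.004,0.048,0.0005,1]]
```

Call:
step_arm([
  [0.08,-0.003,0.04,0.0005,1],
  [0.08,-0.003,0.04,0.0005,1],
  [0.08,-0.003,0.04,0.0005,1],
  [0.08,-0.003,0.05,0.0005,1],
  [0.08,-0.003,0.06,0.0005,1],
  [0.08,-0.003,0.07,0.0005,1],
  [0,-0.008,0.084,0.0015,1],
  [0,0,0,0,1],
])

```text
time_s: 13.7
eef_pos: [0.4979, 0.0704, 0.2601]
orientation: [0.995, -0.095, -0.002, 0.0]
wrist_force: [0.1, 1.0, -0.6]
grip_width: 0.0211
grip_force: 59.4
```

```bash
python3 - <<'E'
from h import *
s=bot.read_state();print(s['eef_pos'],yawy(s),s['wrist_force'])
P={'w':bot.read_camera('wrist'),'si':bot.read_camera('side'),'sc':bot.read_camera('scene')}
Rt=R.from_quat(s['orientation']).as_matrix()
h=s['eef_pos']+Rt@HT
for l in('hole','tip','peg'):
    for k,c in P.items(): print(l,k,[(round(d['score'],2),px(d['at']).round(1).tolist()) for d in bot.pinpoint(c,l)][:5])
for k in P: print(k,'exp tip',proj(P[k],TIP,s).round(1),'exp hole',proj(P[k],h,s).round(1))
def f(c,u,r,z):
    u=u.astype(int);x0,y0=u[0]-r,u[1]-r;print('crop',x0,y0);return cv2.resize(c['color'][y0:y0+2*r,x0:x0+2*r],(266,266),interpolation=cv2.INTER_CUBIC)
cv2.imwrite('pics/w7.png',np.hstack([f(P['w'],proj(P['w'],h,s),50,0),f(P['si'],proj(P['si'],h),30,0),f(P['sc'],proj(P['sc'],h),30,0)])[:,:,::-1])
E
```

```text
[0.49789737 0.07043317 0.26014406] -100.94441117281593 [ 0.09574072  1.00701657 -0.64090151]
hole w [(0.87, [249.5, 100.9])]
hole si [(0.87, [321.1, 321.4]), (0.74, [243.0, 141.5]), (0.56, [247.9, 362.1])]
hole sc [(0.86, [139.1, 242.9]), (0.79, [147.5, 197.9]), (0.66, [78.8, 224.2]), (0.59, [303.4, 168.5])]
tip w []
tip si [(0.52, [244.0, 144.9])]
tip sc [(0.78, [298.6, 174.7])]
peg w [(0.95, [251.0, 11.9])]
peg si [(0.57, [259.6, 158.8]), (0.35, [342.3, 237.8])]
peg sc [(0.54, [298.2, 209.2])]
w exp tip [251.5  80.7] exp hole [252.8 101.2]
si exp tip [244.7 143.5] exp hole [242.  141.3]
sc exp tip [301.2 173.9] exp hole [301.3 168.7]
crop 202 51
crop 212 111
crop 271 138
```

View pics/w7.png

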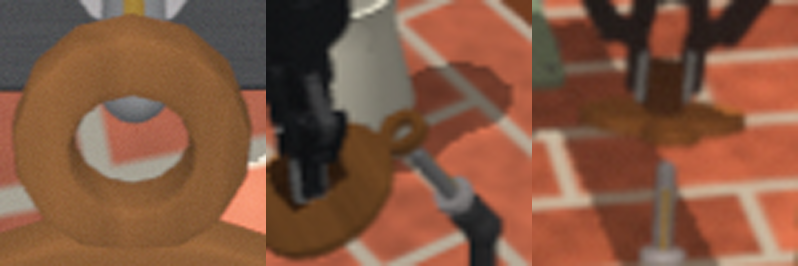

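The wrist crop shows the tip dome through the hole at crop (133,110), so it is centred sideways. The side crop shows the tip just below the ring. I'll check the fore-aft offset numerically.

```bash
python3 - <<'E'
from h import *
s=bot.read_state();p=bot.read_camera('wrist');Rt=R.from_quat(s['orientation']).as_matrix()
def dome(tip):
    c=tip-.006*pd; a=np.random.default_rng(0).normal(size=(4000,3));a/=np.linalg.norm(a,axis=1)[:,None]
    uv=np.array([proj(p,c+.006*v,s) for v in a]);return uv[:,1].max(),uv[np.argmax(uv[:,1]),0]
for dz in(0,-.003,-.006):
  for dx in(0,-.003,-.006): print(dz,dx,np.round(dome(TIP+[0,0,dz]+dx*xs),1))
def ring(off,th=24,sgn=1): # inner hole rims
    th=np.radians(th);h=s['eef_pos']+Rt@(HT+off);n=np.array([-np.sin(th)*xs[0],-np.sin(th)*xs[1],np.cos(th)]);e=np.cross(ys,n)
    o=[]
    for k in(.005,-.005): 
        uv=np.array([proj(p,h+k*n+.0085*(np.cos(t)*e+np.sin(t)*ys),s) for t in np.linspace(0,6.28,60)]);o+=[uv.min(0).round(1),uv.max(0).round(1)]
    return o
print(ring(0))
E
```

```text
0 0 [ 90.4 252.4]
0 -0.003 [ 97.5 251.9]
0 -0.006 [104.5 251.9]
-0.003 0 [ 90.6 252.4]
-0.003 -0.003 [ 97.5 251.9]
-0.003 -0.006 [104.4 251.9]
-0.006 0 [ 90.7 252.4]
-0.006 -0.003 [ 97.5 251.9]
-0.006 -0.006 [104.2 251.9]
[array([230.2,  84.9]), array([275.5, 127.1]), array([231.5,  74.5]), array([274. , 115.1])]
```

```bash
python3 - <<'E'
from h import *
s=bot.read_state();p=bot.read_camera('wrist')
for dx in(-.002,-.003,-.004):
  for k in(-.05,-.02,0,.01,.015,.02,.025): print(dx,k,proj(p,TIP+dx*xs+k*pd,s).round(1))
d=ray(p,(251,104),s)[1];print('ray tilt',np.degrees(np.arctan2(d@xs,-d[2])))
E
```

```text
-0.002 -0.05 [251.9  40.8]
-0.002 -0.02 [252.   66.3]
-0.002 0 [252.2  87.8]
-0.002 0.01 [252.2 100.3]
-0.002 0.015 [252.3 107.1]
-0.002 0.02 [252.3 114.2]
-0.002 0.025 [252.3 121.9]
-0.003 -0.05 [251.9  42.8]
-0.003 -0.02 [252.   68.6]
-0.003 0 [252.2  90.2]
-0.003 0.01 [252.2 102.9]
-0.003 0.015 [252.3 109.7]
-0.003 0.02 [252.3 116.9]
-0.003 0.025 [252.3 124.6]
-0.004 -0.05 [251.9  44.9]
-0.004 -0.02 [252.   70.9]
-0.004 0 [252.1  92.7]
-0.004 0.01 [252.2 105.4]
-0.004 0.015 [252.3 112.3]
-0.004 0.02 [252.3 119.6]
-0.004 0.025 [252.3 127.4]
ray tilt -1.3375154186350606
```

```bash
cat >> h.py <<'E'
HT=np.array([.069,-.0003,-.0195]);TIP=TIP-.003*xs
def hk():
    "hole in peg frame (est): along-from-tip, x, y"
    s=bot.read_state();h=s['eef_pos']+R.from_quat(s['orientation']).as_matrix()@HT-TIP
    px_=.866*xs+[0,0,.5];f=s['wrist_force'];F=[f@pd,f@px_,f@ys]
    print('t',s['time_s'],'k,x,y mm',(np.array([h@pd,h@px_,h@ys])*1e3).round(1),'F ax,x,y',np.round(F,1),'yaw',yawy(s).round(1),s['grip_width'].round(4))
E
python3 - <<'E'
from h import *
hk();s=bot.read_state();show(plan(s,tcp_for(TIP+.004*pd,HT),-100.8,1,1))
E
```

```text
Traceback (most recent call last):
  File "h.py", line 43, in hk
    print('t',s['time_s'],'k,x,y mm',(np.array([h@pd,h@px_,h@ys])*1e3).round(1),'F ax,x,y',np.round(F,1),'yaw',yawy(s).round(1),s['grip_width'].round(4))
                                                                                                                                ^^^^^^^^^^^^^^^^^^^^^
AttributeError: 'float' object has no attribute 'round'
```

```bash
sed -i "s/s\['grip_width'\].round(4)/round(s['grip_width'],4)/" h.py; python3 - <<'E'
from h import *
hk();s=bot.read_state();show(plan(s,tcp_for(TIP+.004*pd,HT),-100.8,1,1))
E
```

```text
t 14.4 k,x,y mm [15.7  2.4  0.6] F ax,x,y [-0.8 -1.1 -0.3] yaw -100.9 0.0208
[[0.038,0.007,0.114,-0.0007,1]]
```

Call:
step_arm([
  [-0.02,0.007,0,0,1],
  [0.01,0,0.02,0,1],
  [0.01,0,0.02,0,1],
  [0.01,0,0.02,0,1],
  [0.01,0,0.02,0,1],
  [0.01,0,0.02,0,1],
  [0.008,0,0.014,0,1],
  [0,0,0,0,1],
])

```text
time_s: 15.2
eef_pos: [0.5023, 0.0691, 0.2502]
orientation: [0.995, -0.095, -0.0, 0.0]
wrist_force: [-0.9, -0.2, -1.2]
grip_width: 0.0207
grip_force: 59.4
```

```bash
python3 - <<'E'
from h import *
hk();s=bot.read_state();p=bot.read_camera('wrist')
cv2.imwrite('pics/w8.png',cv2.resize(p['color'][40:140,192:312],(720,600),interpolation=cv2.INTER_CUBIC)[:,:,::-1])
E
```

```text
t 15.2 k,x,y mm [ 3.6 -0.2 -0.2] F ax,x,y [-0.6 -1.3 -0.4] yaw -100.9 0.0207
```

View pics/w8.png

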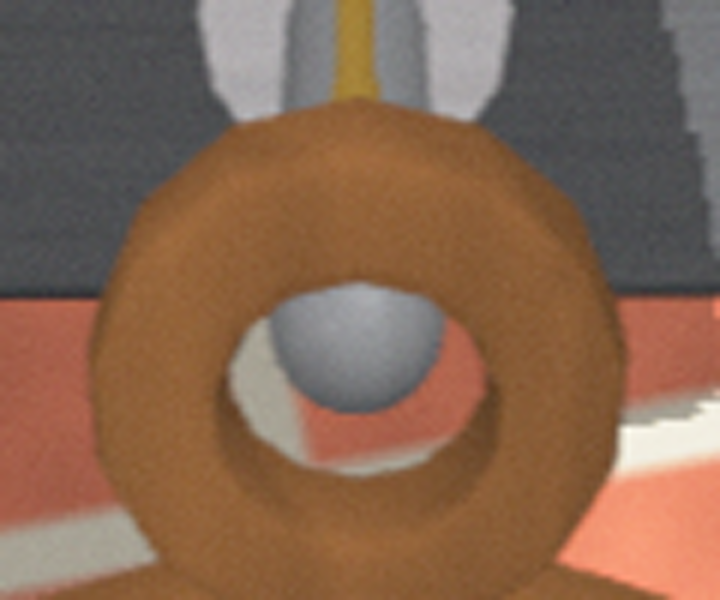

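The tip is seen through the hole, with the dome's lower edge at (357,412) and the hole spanning 228–490 by 283–475. Sideways it is centred, but the hole sits slightly too far forward, so I'll back off 2 mm and slide down along the axis.

Call:
step_arm([
  [-0.02,0,0,0,1],
  [0.005,0,0.009,0,1],
  [0.005,0,0.009,0,1],
  [0.005,0,0.009,0,1],
  [0.005,0,0.009,0,1],
  [0.005,0,0.009,0,1],
  [0.005,0,0.009,0,1],
  [0,0,0,0,1],
])

```text
time_s: 16.05
eef_pos: [0.5033, 0.0689, 0.2449]
orientation: [0.995, -0.095, -0.0, -0.0]
wrist_force: [-0.1, -0.1, -0.5]
grip_width: 0.0212
grip_force: 59.4
```

```bash
python3 -c "
from h import *
hk()"
```

```text
t 16.05 k,x,y mm [-1.4 -2.  -0.2] F ax,x,y [-0.4 -0.3 -0.2] yaw -100.9 0.0212
```

Call:
step_arm([
  [0.005,0,0.009,0,1],
  [0.005,0,0.009,0,1],
  [0.005,0,0.009,0,1],
  [0.005,0,0.009,0,1],
  [0.005,0,0.009,0,1],
  [0.005,0,0.009,0,1],
  [0,0,0,0,1],
  [0,0,0,0,1],
])

```text
time_s: 16.85
eef_pos: [0.5062, 0.0683, 0.2397]
orientation: [0.995, -0.095, -0.0, -0.0]
wrist_force: [-0.2, -1.0, -1.0]
grip_width: 0.0211
grip_force: 59.4
```

```bash
python3 - <<'E'
from h import *
hk();s=bot.read_state();p=bot.read_camera('wrist')
# bright/gray peg pixels inside hole region: row profile at col 252
g=p['color'][60:140,215:290].astype(int)
sat=g.max(2)-g.min(2)
for r in range(0,80,4): print(60+r,''.join('#' if v<22 else '.' for v in sat[r]))
E
```

```text
t 16.85 k,x,y mm [-7.5 -1.9 -0.1] F ax,x,y [-0.9 -0.5 -1. ] yaw -100.9 0.0211
60 ################.........................................##################
64 ###########...................................................#############
68 #######............................................................########
72 ##......................................................................###
76 ..........................................................................#
80 ...........................................................................
84 ...........................................................................
88 ...............................###########.................................
92 ......................#############################........................
96 ..................#################################........................
100 ................####################################.......................
104 ................###.################################.......................
108 ..................#################################........................
112 .....................#############################.........................
116 ..........................####################.............................
120 ..................................#####....................................
124 ...........................................................................
128 ...........................................................................
132 ##.........................................................................
136 ...........................................................................
```

Call:
step_arm([
  [0.005,0,0.009,0,1],
  [0.005,0,0.009,0,1],
  [0.005,0,0.009,0,1],
  [0.005,0,0.009,0,1],
  [0.005,0,0.009,0,1],
  [0.005,0,0.009,0,1],
  [0,0,0,0,1],
  [0,0,0,0,1],
])

```text
time_s: 17.7
eef_pos: [0.5092, 0.0678, 0.2343]
orientation: [0.995, -0.095, -0.0, -0.0]
wrist_force: [0.8, 0.7, -1.4]
grip_width: 0.0207
grip_force: 59.4
```

```bash
python3 - <<'E'
from h import *
hk();s=bot.read_state();p=bot.read_camera('wrist')
g=p['color'][60:140,215:290].astype(int)
sat=g.max(2)-g.min(2)
for r in range(12,76,4): print(60+r,''.join('#' if v<22 else '.' for v in sat[r]), sat[r,34],g[r,34])
E
```

```text
t 17.7 k,x,y mm [-13.6  -2.1  -0.1] F ax,x,y [-1.5 -0.1  0.8] yaw -100.9 0.0207
72 ##.....................................................................#### 93 [148  99  55]
76 ..........................................................................# 87 [143  98  56]
80 ........................................................................... 89 [149 100  60]
84 ........................................................................... 84 [139  95  55]
88 ...............................###########................................. 2 [136 137 138]
92 ......................#############################........................ 6 [135 138 141]
96 ..................#################################........................ 3 [138 141 141]
100 ................###################################........................ 3 [146 147 149]
104 ................####################################....................... 4 [152 152 156]
108 ..................##################################....................... 5 [158 158 163]
112 ....................#################################...................... 3 [157 156 159]
116 .....................###############################....................... 4 [153 151 155]
120 ......................#############################........................ 3 [137 137 140]
124 ........................#########################.......................... 5 [121 125 126]
128 ..............................#############................................ 3 [ 98 100 101]
132 .#......................................................................... 95 [159 111  64]
```

Call:
step_arm([
  [0.01,0,0.0173,0,1],
  [0.01,0,0.0173,0,1],
  [0.01,0,0.0173,0,1],
  [0.01,0,0.0173,0,1],
  [0.01,0,0.0173,0,1],
  [0.01,0,0.0173,0,1],
  [0,0,0,0,1],
  [0,0,0,0,1],
])

```text
time_s: 18.55
eef_pos: [0.5151, 0.0666, 0.2239]
orientation: [0.995, -0.095, -0.0, -0.0]
wrist_force: [0.9, 0.5, -1.8]
grip_width: 0.0211
grip_force: 59.4
```

```bash
python3 -c "
from h import *
hk()"
```

```text
t 18.55 k,x,y mm [-25.6  -2.   -0.2] F ax,x,y [-2.  -0.2  0.6] yaw -100.9 0.0211
```

Call:
step_arm([
  [0.005,0,0.0087,0,1],
  [0.005,0,0.0087,0,1],
  [0.005,0,0.0087,0,1],
  [0.005,0,0.0087,0,1],
  [0.005,0,0.0087,0,1],
  [0.005,0,0.0087,0,1],
  [0,0,0,0,1],
  [0,0,0,0,1],
])

```text
time_s: 19.35
eef_pos: [0.518, 0.0661, 0.2187]
orientation: [0.995, -0.095, 0.0, -0.0]
wrist_force: [-0.7, 0.8, -1.5]
grip_width: 0.0209
grip_force: 59.4
```

```bash
python3 -c "
from h import *
hk()"
```

```text
t 19.35 k,x,y mm [-31.6  -2.   -0.2] F ax,x,y [-0.8 -1.5  0.7] yaw -100.9 0.0209
```

Call:
step_arm([
  [0.005,0,0.0087,0,1],
  [0.005,0,0.0087,0,1],
  [0.005,0,0.0087,0,1],
  [0.005,0,0.0087,0,1],
  [0,0,0,0,1],
  [0,0,0,0,1],
  [0,0,0,0,1],
  [0,0,0,0,1],
])

```text
time_s: 20.15
eef_pos: [0.52, 0.0657, 0.2153]
orientation: [0.995, -0.095, 0.0, -0.0]
wrist_force: [0.4, 0.6, -1.3]
grip_width: 0.0213
grip_force: 59.4
```

```bash
python3 -c "
from h import *
hk()"
```

```text
t 20.15 k,x,y mm [-35.6  -2.   -0.2] F ax,x,y [-1.3 -0.4  0.7] yaw -100.9 0.0213
```

Call:
step_arm([
  [0.005,0,0.0087,0,1],
  [0.005,0,0.0087,0,1],
  [0.005,0,0.0087,0,1],
  [0.005,0,0.0087,0,1],
  [0.005,0,0.0087,0,1],
  [0.005,0,0.0087,0,1],
  [0,0,0,0,1],
  [0,0,0,0,1],
])

```text
time_s: 20.95
eef_pos: [0.5229, 0.0651, 0.21]
orientation: [0.995, -0.095, -0.0, -0.0]
wrist_force: [0.2, 0.7, -1.4]
grip_width: 0.0209
grip_force: 59.4
```

```bash
python3 -c "
from h import *
hk()"
```

```text
t 20.95 k,x,y mm [-41.7  -2.1  -0.2] F ax,x,y [-1.2 -0.7  0.8] yaw -100.9 0.0209
```

Call:
step_arm([
  [0.005,0,0.0087,0,1],
  [0.005,0,0.0087,0,1],
  [0.005,0,0.0087,0,1],
  [0.005,0,0.0087,0,1],
  [0.005,0,0.0087,0,1],
  [0,0,0,0,1],
  [0,0,0,0,1],
  [0,0,0,0,1],
])

```text
time_s: 21.75
eef_pos: [0.5254, 0.0647, 0.2057]
orientation: [0.995, -0.095, 0.0, -0.0]
wrist_force: [0.6, 0.3, -2.1]
grip_width: 0.0212
grip_force: 59.3
```

```bash
python3 -c "
from h import *
hk()"
```

```text
t 21.75 k,x,y mm [-46.6  -2.   -0.2] F ax,x,y [-2.1 -0.6  0.4] yaw -100.9 0.0212
```

Call:
step_arm([
  [0.005,0,0.0087,0,1],
  [0.005,0,0.0087,0,1],
  [0.005,0,0.0087,0,1],
  [0.005,0,0.0087,0,1],
  [0.005,0,0.0087,0,1],
  [0,0,0,0,1],
  [0,0,0,0,1],
  [0,0,0,0,1],
])

```text
time_s: 22.55
eef_pos: [0.5278, 0.0642, 0.2013]
orientation: [0.995, -0.095, 0.0, -0.0]
wrist_force: [-2.2, 0.6, 1.6]
grip_width: 0.0211
grip_force: 59.7
```

```bash
python3 -c "
from h import *
hk()"
```

```text
t 22.55 k,x,y mm [-51.6  -2.1  -0.2] F ax,x,y [ 2.5 -1.1  0.1] yaw -100.9 0.0211
```

Contact is felt: the axial force rose by about 4 N. I'll push on gently.

Call:
step_arm([
  [0.005,0,0.0087,0,1],
  [0.005,0,0.0087,0,1],
  [0.005,0,0.0087,0,1],
  [0.005,0,0.0087,0,1],
  [0,0,0,0,1],
  [0,0,0,0,1],
  [0,0,0,0,1],
  [0,0,0,0,1],
])

```text
time_s: 23.35
eef_pos: [0.5299, 0.0638, 0.1977]
orientation: [0.995, -0.095, 0.0, -0.0]
wrist_force: [-1.0, 0.3, 1.2]
grip_width: 0.0206
grip_force: 59.7
```

```bash
python3 -c "
from h import *
hk()"
```

```text
t 23.35 k,x,y mm [-55.8  -2.1  -0.2] F ax,x,y [ 1.5 -0.3  0.1] yaw -100.9 0.0206
```

Call:
step_arm([
  [0.005,0,0.0087,0,1],
  [0.005,0,0.0087,0,1],
  [0.005,0,0.0087,0,1],
  [0,0,0,0,1],
  [0,0,0,0,1],
  [0,0,0,0,1],
  [0,0,0,0,1],
  [0,0,0,0,1],
])

```text
time_s: 24.15
eef_pos: [0.5313, 0.0635, 0.1952]
orientation: [0.995, -0.095, 0.0, -0.0]
wrist_force: [-1.7, 1.5, 1.9]
grip_width: 0.021
grip_force: 59.8
```

```bash
python3 -c "
from h import *
hk()"
```

```text
t 24.15 k,x,y mm [-58.7  -2.1  -0.2] F ax,x,y [ 2.6 -0.7  1.1] yaw -100.9 0.021
```

Call:
step_arm([
  [0.005,0,0.0087,0,1],
  [0,0,0,0,1],
  [0.005,0,0.0087,0,1],
  [0,0,0,0,1],
  [0,0,0,0,1],
  [0,0,0,0,1],
  [0,0,0,0,1],
  [0,0,0,0,1],
])

```text
time_s: 24.95
eef_pos: [0.5315, 0.0634, 0.1937]
orientation: [0.995, -0.095, -0.001, -0.0]
wrist_force: [-6.3, 0.5, 5.5]
grip_width: 0.0209
grip_force: 60.6
```

```bash
python3 -c "
from h import *
hk()"
```

```text
t 24.95 k,x,y mm [-60.2  -2.6  -0.2] F ax,x,y [ 8.  -2.7 -0.7] yaw -100.9 0.0209
```

Call:
step_arm([
  [0.002,0,0.0045,0,1],
  [0,0,0,0,1],
  [0,0,0,0,1],
  [0,0,0,0,1],
  [0,0,0,0,1],
  [0,0,0,0,1],
  [0,0,0,0,1],
  [0,0,0,0,1],
])

```text
time_s: 25.75
eef_pos: [0.5315, 0.0634, 0.1934]
orientation: [0.995, -0.095, -0.001, -0.0]
wrist_force: [-6.4, 0.9, 6.1]
grip_width: 0.0208
grip_force: 60.8
```

```bash
python3 - <<'E'
from h import *
hk()
p=bot.read_camera('wrist');q=bot.read_camera('scene')
for c,(r0,r1,c0,c1),st in((p,(0,180,190,310),3),(q,(150,215,270,330),1)):
    g=c['color'][r0:r1,c0:c1].astype(int)
    hsv=cv2.cvtColor(c['color'],cv2.COLOR_RGB2HSV)[r0:r1,c0:c1].astype(int)
    m=(hsv[...,0]>20)&(hsv[...,0]<32)&(hsv[...,1]>110)&(hsv[...,2]>70)
    gr=(g.max(2)-g.min(2)<22)
    for r in range(0,r1-r0,st*2 if st>1 else 1): print(r0+r,''.join('B' if m[r,k] else '#' if gr[r,k] else '.' for k in range(0,c1-c0,2 if st>1 else 1)))
E
```

```text
t 25.75 k,x,y mm [-60.5  -2.8  -0.2] F ax,x,y [ 8.5 -2.5 -0.3] yaw -100.9 0.0208
0 ############################################################
6 ############################################################
12 ############################################################
18 ############################################################
24 ############################################################
30 ############################################################
36 ############################################################
42 ############################################################
48 ############################################################
54 ############################################################
60 ####################.....................###################
66 #################............................###############
72 #.BB..B.BBB......................................###########
78 #.BBB.BB.BB.......................................##########
84 ##.....BB...........................................########
90 #########.................##.B.B.###.................#####
[... 4436 characters left out ...]
BBBBBBBB.........######...........................
205 BBBBBBBBBBBBBBBBBBB.........####............................
206 BBBBBBBBBBBBBBBBBBB.........####............................
207 BBBBBBBBBBBBBBBBBBBB.........###............................
208 BBBBBBBBBBBBBBBBBBBB.......######...........................
209 BBBBBBBBBBBBBBBBBBBBB......######...........................
210 BBBBBBBBBBBBBBBBBBBBB.....#######...........................
211 BBBBBBBBBBBBBBBBBBBBB.....###.###...........................
212 BBBBBBBBBBBBBBBBBBBBB......######...........................
213 BBBBBBBBBBBBBBBBBBBBB......######...........................
214 BBBBBBBBBBBBBBBBBBBBB........###............................
```

Call:
step_arm([
  [0.0025,0,0.005,0,1],
  [0,0,0,0,1],
  [0,0,0,0,1],
  [0,0,0,0,1],
  [0,0,0,0,1],
  [0,0,0,0,1],
  [0,0,0,0,1],
  [0,0,0,0,1],
])

```text
time_s: 26.65
eef_pos: [0.5316, 0.0634, 0.1929]
orientation: [0.995, -0.095, -0.001, -0.0]
wrist_force: [-7.2, 1.0, 7.0]
grip_width: 0.0207
grip_force: 60.9
```

```bash
python3 - <<'E'
from h import *
hk()
p=bot.read_camera('wrist')
a=p['color'];hsv=cv2.cvtColor(a,cv2.COLOR_RGB2HSV).astype(int)
for r in range(86,160,4): print(r,[tuple(int(v) for v in hsv[r,c]) for c in range(236,268,4)])
E
```

```text
t 26.65 k,x,y mm [-61.   -3.   -0.2] F ax,x,y [ 9.7 -2.8 -0.4] yaw -100.9 0.0207
86 [(13, 150, 134), (13, 158, 131), (13, 153, 130), (13, 154, 131), (14, 151, 130), (15, 157, 133), (13, 148, 134), (14, 148, 138)]
90 [(14, 155, 128), (13, 93, 123), (120, 6, 131), (21, 169, 160), (20, 164, 163), (120, 2, 139), (13, 29, 124), (15, 160, 124)]
94 [(160, 7, 106), (130, 6, 126), (120, 10, 134), (20, 159, 162), (21, 165, 161), (135, 7, 140), (100, 6, 131), (80, 6, 118)]
98 [(75, 5, 111), (120, 8, 128), (120, 11, 135), (21, 167, 159), (21, 165, 159), (130, 6, 134), (113, 8, 135), (120, 2, 119)]
102 [(130, 14, 112), (120, 6, 129), (113, 8, 134), (20, 167, 159), (21, 166, 160), (120, 5, 142), (100, 12, 132), (105, 13, 119)]
106 [(120, 7, 111), (110, 6, 126), (98, 8, 133), (21, 165, 161), (21, 166, 161), (17, 12, 144), (135, 4, 132), (110, 6, 121)]
110 [(90, 5, 112), (120, 6, 126), (120, 8, 136), (21, 167, 150), (20, 165, 150), (17, 13, 139), (98, 8, 134), (114, 10, 126)]
114 [(120, 5, 112), (135, 8, 131), (21, 163, 155), (20, 163, 182), (21, 164, 180), (20, 166, 163), (90, 6, 134), (120, 10, 12
[... 706 characters left out ...]
2, 126), (21, 166, 123), (21, 163, 119), (24, 10, 125), (98, 8, 131)]
142 [(114, 10, 122), (120, 4, 127), (20, 134, 129), (20, 163, 127), (21, 171, 122), (20, 159, 120), (90, 4, 133), (113, 8, 131)]
146 [(130, 6, 124), (120, 8, 129), (113, 7, 137), (110, 11, 142), (114, 9, 145), (120, 2, 141), (98, 8, 135), (80, 6, 132)]
150 [(120, 4, 118), (150, 8, 128), (116, 13, 140), (120, 5, 140), (102, 9, 144), (108, 9, 144), (81, 13, 134), (100, 6, 125)]
154 [(90, 2, 118), (140, 6, 128), (105, 8, 133), (124, 13, 142), (113, 7, 142), (108, 9, 142), (113, 8, 136), (110, 6, 130)]
158 [(120, 6, 125), (120, 10, 134), (102, 9, 137), (120, 4, 143), (105, 7, 144), (113, 7, 143), (130, 6, 138), (108, 10, 133)]
```

```bash
python3 - <<'E'
from h import *
s=bot.read_state();p=bot.read_camera('wrist');Rt=R.from_quat(s['orientation']).as_matrix()
pxv=.866*xs+np.array([0,0,.5])
for hz in(-.0195,-.0225):
    h=s['eef_pos']+Rt@np.array([.069,-.0003,hz])-.000*pxv
    f=lambda k,x:proj(p,h+k*pd+x*pxv,s).round(0)
    for hinge in(.029,.024,.034):
        print(hz,hinge,'hole',f(0,0),'hinge',f(hinge,.0065),'folded end',f(hinge+.017,.0065),'stand end',f(hinge+.017*np.cos(1.2),.0065+.017*np.sin(1.2)),'half',f(hinge+.017*np.cos(.6),.0065+.017*np.sin(.6)))
a=p['color']
for r in range(150,384,9): print(r,''.join('#' if (int(a[r,c].max())-int(a[r,c].min()))<22 else '.' for c in range(190,312,3)))
E
```

```text
-0.0195 0.029 hole [251. 105.] hinge [251. 138.] folded end [251. 177.] stand end [251. 103.] half [251. 142.]
-0.0195 0.024 hole [251. 105.] hinge [251. 128.] folded end [251. 165.] stand end [251.  93.] half [251. 130.]
-0.0195 0.034 hole [251. 105.] hinge [251. 149.] folded end [251. 191.] stand end [250. 114.] half [251. 155.]
-0.0225 0.029 hole [251. 106.] hinge [251. 140.] folded end [251. 180.] stand end [250. 103.] half [251. 144.]
-0.0225 0.024 hole [251. 106.] hinge [251. 129.] folded end [251. 167.] stand end [251.  93.] half [251. 131.]
-0.0225 0.034 hole [251. 106.] hinge [251. 150.] folded end [251. 195.] stand end [250. 115.] half [251. 157.]
150 ..............#############..............
159 ..............#############..............
168 ..............#############..............
177 ..............##############.............
186 ..............##############.............
195 ..............##############.............
204 .............################............
213 .............################............
222 .............###############.............
231 .........###...###########...####........
240 .....#######..................######.....
249 ...#########..................########...
258 ..##########.................###########.
267 .############................############
276 #############................############
285 #############...............#############
294 #############................############
303 ############...############..############
312 ############..................###########
321 ##########......................#########
330 ##########......................#########
339 ##################......#################
348 #########################################
357 #########################################
366 #########################################
375 #########################################
```

Force on the stand is about 11 N. The brass finger's hinge is at row 144, where I predicted 138–150, and it extends forward from there, so the keeper is standing. I'll release now and back off.

Call:
step_arm([
  [0,0,0,0,1],
  [0,0,0,0,-1],
  [0,0,0,0,-1],
  [0,0,0,0,-1],
  [0,0,0,0,-1],
  [0,0,0,0,-1],
  [0,0,0,0,-1],
  [0,0,0,0,-1],
])

```text
time_s: 27.55
eef_pos: [0.5327, 0.0632, 0.1925]
orientation: [0.995, -0.095, 0.0, -0.0]
wrist_force: [-0.9, -0.4, -0.6]
grip_width: 0.0854
grip_force: 0.0
```

Call:
step_arm([
  [-0.05,0,-0.02,0,-1],
  [-0.1,0,-0.05,0,-1],
  [-0.15,0,-0.1,0,-1],
  [-0.2,0,-0.15,0,-1],
  [-0.3,0,-0.2,0,-1],
  [-0.3,0,-0.2,0,-1],
  [0,0,0,0,-1],
  [0,0,0,0,-1],
])

```text
time_s: 28.35
eef_pos: [0.424, 0.0843, 0.2657]
orientation: [0.995, -0.095, 0.002, -0.0]
wrist_force: [0.4, -0.7, -0.1]
grip_width: 0.0855
grip_force: 0.0
```

```bash
python3 - <<'E'
from h import *
s=bot.read_state();print(s['time_s'],s['eef_pos'],s['wrist_force'])
p=bot.read_camera('wrist');q=bot.read_camera('side');c=bot.read_camera('scene')
for l in('hole','cover','tip'):
    for n,k in(('w',p),('si',q),('sc',c)): print(l,n,[(round(d['score'],2),px(d['at']).round(1).tolist()) for d in bot.pinpoint(k,l)])
root=TIP-.1*pd
for n,k in(('w',p),('si',q),('sc',c)): print(n,'hole exp k=40,46',proj(k,root+.040*pd,s).round(1),proj(k,root+.046*pd,s).round(1),'tip',proj(k,TIP,s).round(1))
for r in bot.outline_of(p,'hole')[:2]:
    ys_,xs_=np.where(r['region']);print(r['score'],xs_.min(),xs_.max(),ys_.min(),ys_.max())
E
```

```text
28.35 [0.42404451 0.08427737 0.26573633] [ 0.35865571 -0.71271334 -0.12979901]
hole w []
hole si [(0.91, [245.5, 361.3]), (0.68, [251.8, 158.8]), (0.68, [319.1, 317.6])]
hole sc [(0.9, [79.0, 225.1]), (0.82, [139.4, 241.1]), (0.49, [304.1, 195.3])]
cover w [(0.82, [251.4, 7.2])]
cover si [(0.91, [239.5, 169.3]), (0.8, [334.1, 382.8]), (0.7, [267.5, 375.6]), (0.68, [226.1, 146.7]), (0.63, [301.0, 306.6])]
cover sc [(0.87, [127.9, 202.4]), (0.85, [157.9, 236.2]), (0.85, [90.5, 234.1]), (0.48, [300.3, 198.7])]
tip w [(0.31, [292.0, 155.4])]
tip si [(0.44, [242.4, 145.0]), (0.3, [259.9, 158.8])]
tip sc [(0.67, [298.6, 177.4])]
w hole exp k=40,46 [ 251.2 -128.9] [ 251.2 -128.7] tip [ 251.2 -126. ]
si hole exp k=40,46 [253.5 154.8] [252.6 153.7] tip [243.7 143.8]
sc hole exp k=40,46 [300.1 195.7] [300.2 193.4] tip [301.2 173.2]
```

Call:
step_arm([
  [0,0,0,0,-1],
  [0,0,0,0,-1],
  [0,0,0,0,-1],
  [0,0,0,0,-1],
  [0,0,0,0,-1],
  [0,0,0,0,-1],
  [0,0,0,0,-1],
  [0,0,0,0,-1],
])

```text
time_s: 29.8
eef_pos: [0.4247, 0.0841, 0.2645]
orientation: [0.995, -0.095, -0.0, -0.0]
wrist_force: [0.1, -0.7, 0.5]
grip_width: 0.0852
grip_force: 0.0
```

```bash
python3 -c "
from cell import bot
print(bot.job_done())"
```

```text
the job is handed in; nothing more can be done
None
```

I handed the job in at about 30 s: the cameras place the cover hanging on the peg, the collar was pushed until it stopped at about 11 N by the wrist force, and the wrist view fits the keeper standing up; the hand-in returned no verdict, and the turquoise cover, not a listed bystander, was used as a prop and may have shifted slightly.

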